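# Release an inspection turret and hold it at the third click

## Robot

A 6-joint arm with a two-finger parallel gripper is mounted at the origin on the work surface. World frame = base frame: x ahead of the robot, y to its left, z up, the work surface at z = 0. Lengths are in m, angles in degrees, forces in N, time in s.
With the tool pointing down it reaches from about 0.375 to 0.9 m from the base axis. Payload 3.1 kg.
Tool frame: the origin (TCP) lies at the very end of the fingers, on their centre line; the grasp point (between the pads) lies 19 mm behind it (grasp_offset is the distance from the TCP to the grasp point, in m); z points along the fingers, y is the direction in which the jaws open and shut (so a half turn about z gives the same grasp; the last joint's range is limited). The gripper opens to 87 mm and grips with 3 to 60 N. Pads are 19 mm wide; open, the fingers measure 117 mm over their backs; the gripper's body (75 mm by 190 mm) begins 51 mm behind the grasp point.
Start: joints at [-77.206, 30.224, 82.088, -0, 67.689, -10.227], TCP at [0.244, -0.575, 0.223] pointing down, gripper open.
Joint ranges: [-176.69, 176.69], [-43.24, 126.21], [12.49, 139.97], [-82, 262], [0, 151.66], [-163.58, 163.58]. Speed limits (degrees/s): [159.86, 159.86, 180, 180, 180, 180].

## Interface

Orientations are given as a 3x3 rotation matrix whose columns are the frame's x, y, z axes.
In Python, from rig import * gives the robot as it stands. The module is installed in compiled form; this text tells all that it offers.
- The arm moves only by the tool play_rows, never from a script. Its argument "plan" is a list that holds one entry, the list of rows, each a list of 7 numbers: the shift along the world's x, y, z each as a share of 5 cm, from -1 to 1, then the turn, a rotation vector about the world's x, y, z each as a share of pi rad, from -1 to 1, then the gripper's target within -1 to 1 (fully open at 1, half-way at 0, shut at -1). A call has 1 to 12 rows; each row shifts and turns the commanded pose from where the row before left it; what a row does not reach is not made up. A row lasts 1/10 s, in which the tool goes at most 50 mm and 8.59 degrees, less where a joint would pass 70% of its speed; a pose out of reach is approached as far as the arm can. A call with a number of a shift or a turn outside -1 to 1 is refused whole. A call with a gripper value outside its range is refused whole. The fingers move at their own pace and stop on an object; the grip force is fixed at half the most. Time passes only in rows, so rows that do not move let the fingers close. It gives the time, the measured TCP pose, the force and the opening at its end, in the units of the state.
- read_state(): the state, without advancing time (a new reading comes with each control period).
- capture(name): name is "side" or "top" or "wrist"; returns the picture (480x640x3 uint8, red, green, blue); there is no depth.
- camera_params(name): a dict with "intrinsics" (3x3 intrinsics, pixels), "R" (3x3) and "t" (3): a world point X has camera coordinates R X + t; the wrist camera has in their place "mount" (4x4, takes a point from camera to tool coordinates, whose origin is the TCP and whose axes are the flange's). Camera axes: x right, y down, z forward; pixel columns grow to the right and rows downward; lengths in m; the calibration is good to about 2 mm. A picture is of the moment at which its call begins: read the wrist's pose just before it. camera_params takes no time and is no camera call.
- hand_in(): hands the job in, once; it reports no verdict.
The state is a dict: "time_s": time; "joint_positions": joint angles; "qvel": joint speeds; "tau": joint torques, N m; "position": TCP position; "tcp_rot": TCP orientation; "force": force on the tool from outside, world axes, zero at the start; "moment": the same for the moment, N m; "opening": opening from 0.0 (shut) to 1.0 (fully open).
Only numpy, scipy, OpenCV 4.12 (cv2) and the standard library are available. Lean on these libraries where they do the work, as an engineer would, in place of code of your own. Each camera call takes 0.05 s, during which the arm holds its last target. There are 200 camera calls.

## Task

Pull the black lock straight up off the turret's rail against its sprung catch and leave it in the empty steel tray. Then take the knob on the turret's dial, turn it clockwise (seen from above) from home to the third click without overrunning to the fourth, so that the third sample faces the camera, and finish while still holding the knob there: it springs home if let go. Leave the other things on the bench where they are.

Things in the scene. Friction and masses are not known exactly. Their poses are not given: they have to be found in the camera images.
- turret: Inspection turret: fixed grey metal base plate, 30 mm high, with a round dial on top. Origin on the table, on the dial's vertical axis; the plate runs from x -100 to +100 and y -72 to +142 mm. A camera block (58 mm high) stands at x -87, y 0 mm. The rail and lock are towards +y.
- rail_top (a point): Middle of the top of the turret's steel rail, at turret x 0, y +95, z 56 mm. The rail is 8 mm thick, 120 mm along the turret's x; a stop block stands on it on either side of the lock (62 mm high). A sprung roller catch stands beyond it, to turret y +139 mm, 56 mm high.
- lock_grip (a point): Grip point of the lock, mid-way up its upright tab; at the start at turret x 0, y +95, z 88 mm, axes parallel to the turret's. The tab is 14 mm thick along the lock's x (pinch it across this) and 22 mm along its y; it reaches 20 mm above and 24 mm below this point, and below that is the saddle, 30 x 22 mm. The lock's underside is 56 mm below this point.
- lock_mid (a point): The lock's centre, 36 mm above its underside, 20 mm below its grip point; judged for lying in the tray. A sprung roller holds the seated lock by a rib: pulling straight up takes roughly 8 to 15 N over the first 6 mm, then it comes free; 40 mm of lift clears rail and dial.
- lock: The lock: a loose black printed saddle, about 80 g, 76 mm high, astride the rail (24 mm deep). Origin at the centre of its underside. A tongue 10 mm wide reaches 45 mm from its centre towards its -y and sits between two lugs on the dial's rim, so the dial cannot turn while the lock is on.
- tray_in (a point): Open steel parts tray, fixed, empty, 150 x 150 mm outside, walls 4 mm thick, 30 mm high; this point is the centre of its inner floor, just above the table. It stands to the left or the right of the turret.
- knob_grip (a point): Grip point of the dial's knob, on the dial's axis, 84 mm above the table. The knob is a black bar grip, 16 mm thick along its x (pinch it across this), 46 mm along its y, its top 100 mm and its lower edge 56 mm above the table; it turns with the dial. At joint 0 its axes are parallel to the turret's.
- dial_top (a point): Point on the dial's axis at the top of its disc, 44 mm above the table. The disc is 120 mm in diameter and carries five little white samples, reaching 56 mm above the table, and two lugs at the rim beside the lock, reaching 60 mm.
- dial (a joint): Dial and knob angle, rad: 0 at home where it starts, grows clockwise seen from above. Clicks every 24 degrees: 0.419, 0.838, third 1.257, fourth 1.676, fifth 2.094. A spring drives it home when let go (0.056 N m at home, 0.1 at the third); the clicks are a ripple of 0.05 N m on this: the moment rises between stops and drops on entering one. At most 0.15 N m.
- spool: half-full filament spool lying flat, disc 160 mm in diameter, 50 mm high; origin at the centre of its underside. Bystander.
- cutters: flush cutters lying flat, 130 mm long, 12 mm high; origin at the pivot, underside, jaws towards +x. Bystander.
- scraper: print scraper with a handle, 200 mm long, lying along its x. Bystander.
- spray: spray can, 52 mm in diameter, 170 mm high; origin at the centre of its underside. Bystander.
- jar: small jar, 60 mm in diameter, 70 mm high; origin at the centre of its underside. Bystander.
- bracket: printed angle bracket, 60 x 40 x 46 mm; origin under its centre. Bystander.
- caliper: digital caliper lying flat, 200 mm long along its x, 12 mm high. Bystander.
Things that resemble listed ones, but are neither listed nor needed, are in the scene too. Several things look just like the part that bears tray_in: the one meant starts nearest to the robot's base.

How it is judged (in metres and radians):
On the way, in this order (a step that is already met when the one before it is completed fails the run):
1. the lock is lifted clear of the rail in the fingers (z of lock_grip in the frame of turret above 0.112 m and contact force between the fingers and lock above 0.5 N), for 0.1 s.
2. the lock lies in the tray, let go (x of lock_mid in the frame of tray_in between -0.07 and 0.07 m and y of lock_mid in the frame of tray_in between -0.07 and 0.07 m and z of lock_mid in the frame of tray_in below 0.055 m and contact force between the fingers and lock below 0.1 N and linear speed of lock below 0.03 m/s), for 0.2 s.
3. the knob is held at the third stop (value of joint dial between 1.12664 and 1.38664 rad and velocity of joint dial between -0.15 and 0.15 rad/s and contact force between the fingers and dial_c1 above 2 N), for 0.3 s.
At the end, for the whole second after the job is handed in: The dial rests at its third stop (1.257 rad, within 0.13; under 0.15 rad/s) with the fingers bearing on the knob with over 2 N; the lock is let go and at rest in the tray (its centre within 70 mm of the tray's centre along each side, under 55 mm above its floor) (all of step 2 and all of step 3); the arm keeps its last pose, push and grip.
It fails at once if the dial is turned past the third stop, on towards the fourth (value of joint dial above 1.5 rad).
It fails at once if another thing on the bench is shoved more than 40 mm from its place (distance of any of spool, cutters, scraper, spray, jar, bracket, caliper from where it was at the start of the episode above 0.04 m).
It also fails if it takes over 64 s, if anything falls off the work surface, if the arm or the gripper's body presses on something with over 40 N, if the wrist force passes 120 N, or if a joint passes its speed limit or range.

## Working session

There is one attempt and no reset: what is moved stays moved. The work goes in short steps, Python scripts to look and compute and a tool call to move; the robot and the scene stay as the last step left them, time stands still between calls to the robot, and variables do not carry over. Pictures are saved under pics/ and viewed, about 8 in all and at most 12, crops included, and the job is handed in when it is done.

Besides the shell and the picture viewer there is one more tool, called after "Call:" as a command line: name --argument value ..., lists and objects as JSON in quotes. play_rows: Moves the arm, as the interface text tells. Its arguments: {"type":"object","properties":{"plan":{"type":"array"}},"required":["plan"]}

```bash
mkdir -p pics
python3 - <<'E'
from rig import *
import cv2
for n in("top","side"):
    cv2.imwrite(f"pics/{n}0.png",capture(n)[:,:,::-1]); p=camera_params(n); print(n,p)
print(camera_params("wrist")); print(read_state())
E
```

```text
top {'intrinsics': array([[436.1707075 ,   0.        , 323.95491548],
       [  0.        , 436.1707075 , 238.43385031],
       [  0.        ,   0.        ,   1.        ]]), 'R': array([[ 1.94186466e-02, -9.99810403e-01,  1.43994703e-03],
       [-9.96947575e-01, -1.94719342e-02, -7.56067231e-02],
       [ 7.56204268e-02,  3.26285373e-05, -9.97136676e-01]]), 't': array([-0.10086871,  0.52783956,  1.15573376])}
side {'intrinsics': array([[523.86282138,   0.        , 320.72087795],
       [  0.        , 523.86282138, 240.77721403],
       [  0.        ,   0.        ,   1.        ]]), 'R': array([[-0.76245564, -0.64698404,  0.00854628],
       [-0.41927229,  0.48395632, -0.76811264],
       [ 0.4928206 , -0.58923504, -0.6402577 ]]), 't': array([0.34338323, 0.31769036, 0.96013169])}
{'intrinsics': array([[348.7313623 ,   0.        , 323.55026975],
       [  0.        , 348.7313623 , 232.74566691],
       [  0.        ,   0.        ,   1.        ]]), 'mount': array([[-3.34363078e-04, -9.59031782e-01, -2.83298305e-01,
         7.67605572e-02],
       [ 9.99998972e-01,  7.42500510e-05, -1.4
[... 289 characters left out ...]
.21496380e+01, -7.26586555e-04,
        6.76892268e+01, -1.02263485e+01]), 'qvel': array([ 0.01599157, -0.16796924, -0.25614983,  0.09786821,  0.02508385,
        0.07420039]), 'tau': array([-3.67733410e-04, -4.40985703e+01, -1.77150214e+01,  6.34072674e-02,
        5.33514738e-02, -4.84144573e-05]), 'position': array([ 0.24430567, -0.57455022,  0.22164815]), 'tcp_rot': array([[ 9.20356768e-01,  3.91079549e-01, -4.52805713e-04],
       [ 3.91079661e-01, -9.20354786e-01,  1.94084797e-03],
       [ 3.42284045e-04, -1.96335567e-03, -9.99998014e-01]]), 'force': array([-1.06293225,  0.41317952,  0.14834949]), 'moment': array([ 0.00459023, -0.00540592,  0.02150381]), 'opening': 0.9999868910019357}
```

View pics/top0.png

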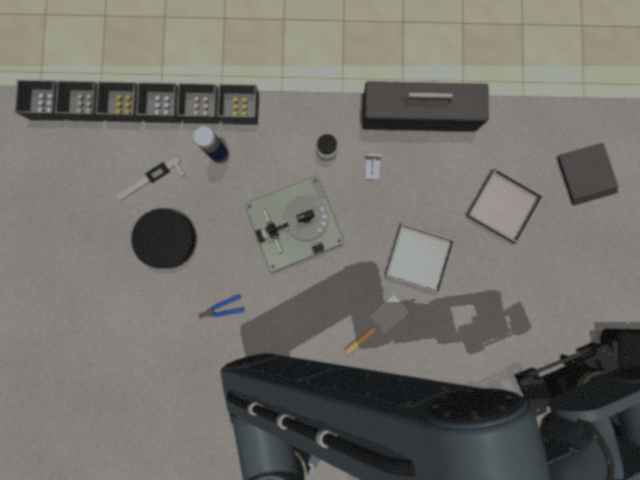

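View pics/side0.png

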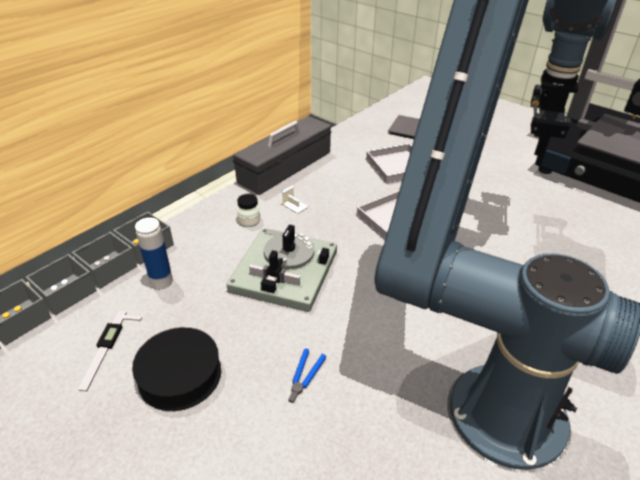

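```bash
cat > h.py <<'E'
from rig import *
import cv2, numpy as np
np.set_printoptions(precision=4,suppress=True)
def cam(n):
    p=camera_params(n); K=p["intrinsics"]
    if n!="wrist": return K,p["R"],p["t"]
    s=read_state(); M=p["mount"]; R=s["tcp_rot"]@M[:3,:3]; o=s["position"]+s["tcp_rot"]@M[:3,3]
    return K,R.T,-R.T@o
def ray(c,uv,z):
    K,R,t=c; d=R.T@np.linalg.inv(K)@[uv[0],uv[1],1]; o=-R.T@t
    return o+d*(z-o[2])/d[2]
def proj(c,X):
    K,R,t=c; q=K@(R@np.array(X)+t); return q[:2]/q[2]
def snap(n,f):
    c=cam(n); im=capture(n)[:,:,::-1].copy(); cv2.imwrite("pics/"+f,im); return c,im
E
python3 - <<'E'
from h import *
c,im=snap("wrist","w0.png")
t=cv2.imread("pics/top0.png")
a=cv2.resize(t[150:300,220:420],(800,600),interpolation=3); 
b=cv2.resize(t[280:430,400:600],(400,300)); w=cv2.resize(im,(400,300))
cv2.imwrite("pics/topz.png",np.vstack([cv2.resize(a,(800,600))[:, :],])); cv2.imwrite("pics/mix.png",np.hstack([b,w]))
T=cam("top")
for uv in [(418,257),(503,206),(490,385)]: p=ray(T,uv,0.0); print(uv,p,np.hypot(p[0],p[1]))
for uv in [(246,208),(318,178),(343,242),(272,270)]: print(uv,ray(T,uv,0.03))
E
```

```text
(418, 257) [ 0.4854 -0.3486  0.    ] 0.5975777723938155
(503, 206) [ 0.6306 -0.5827  0.    ] 0.8586131122284142
(490, 385) [ 0.1468 -0.5423  0.    ] 0.561822220175226
(246, 208) [0.6068 0.1204 0.03  ]
(318, 178) [ 0.6923 -0.0713  0.03  ]
(343, 242) [ 0.5204 -0.1416  0.03  ]
(272, 270) [0.4421 0.0459 0.03  ]
```

View pics/topz.png

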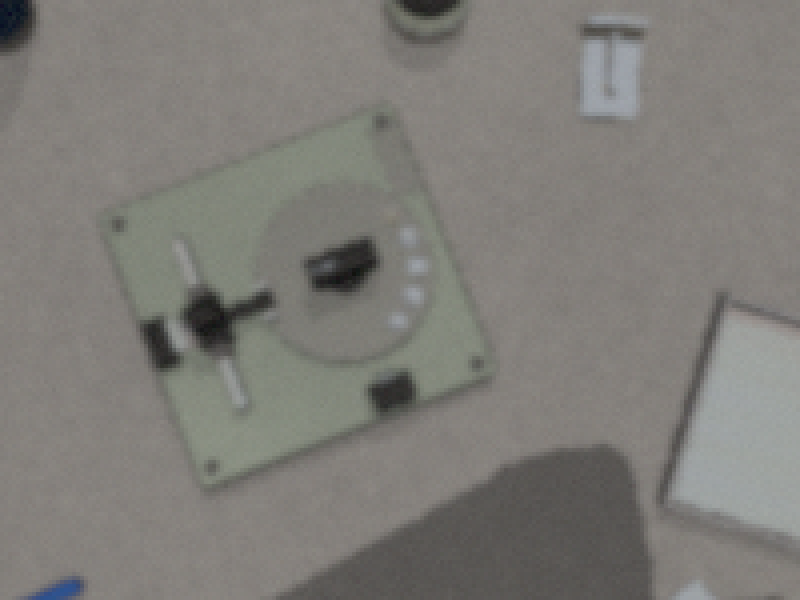

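View pics/mix.png

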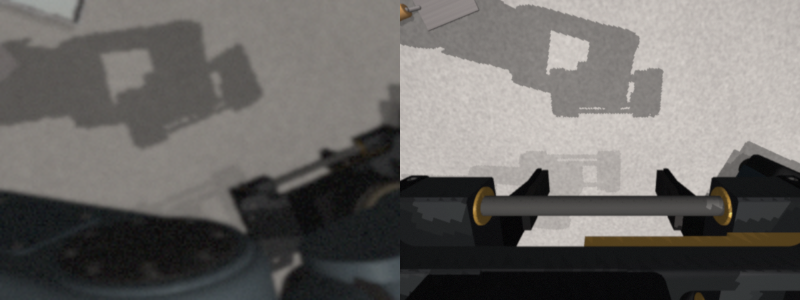

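Call:
play_rows --plan '[[[0.39, 0.77, 0.08, 0, 0, 0.0316, 1], [0.39, 0.77, 0.08, 0, 0, 0.0316, 1], [0.39, 0.77, 0.08, 0, 0, 0.0316, 1], [0.39, 0.77, 0.08, 0, 0, 0.0316, 1], [0.39, 0.77, 0.08, 0, 0, 0.0316, 1], [0.39, 0.77, 0.08, 0, 0, 0.0316, 1], [0.39, 0.77, 0.08, 0, 0, 0.0316, 1], [0.39, 0.77, 0.08, 0, 0, 0.0316, 1], [0.39, 0.77, 0.08, 0, 0, 0.0316, 1], [0.39, 0.77, 0.08, 0, 0, 0.0316, 1], [0.39, 0.77, 0.08, 0, 0, 0.0316, 1], [0.39, 0.77, 0.08, 0, 0, 0.0316, 1]]]'

```text
time_s: 1.35
position: [0.4788, -0.1114, 0.2706]
tcp_rot: [[-0.026, 1.0, -0.0], [1.0, 0.026, 0.0], [0.0, -0.0, -1.0]]
force: [0.4, -0.6, 0.3]
opening: 1.0
```

Call:
play_rows --plan '[[[0.39, 0.77, 0.08, 0, 0, 0.0316, 1], [0.39, 0.77, 0.08, 0, 0, 0.0316, 1], [0.39, 0.77, 0.08, 0, 0, 0.0316, 1], [0.39, 0.77, 0.08, 0, 0, 0.0316, 1], [0, 0, 0, 0, 0, 0, 1], [0, 0, 0, 0, 0, 0, 1], [0, 0, 0, 0, 0, 0, 1]]]'

```text
time_s: 2.05
position: [0.5556, 0.04, 0.286]
tcp_rot: [[-0.406, 0.914, -0.002], [0.914, 0.406, -0.0], [0.0, -0.002, -1.0]]
force: [-0.0, -0.8, -0.7]
opening: 1.001
```

Run:
```python
from h import *
s=read_state(); print(s["position"],s["tcp_rot"],s["qvel"].max(),s["joint_positions"])
c,im=snap("wrist","w1.png"); np.savez("w1.npz",K=c[0],R=c[1],t=c[2])
ct,it=snap("top","top1.png")
T=cam("top")
Z=np.array([(100,212),(385,100),(493,375),(207,490)])/4+[220,150]
W=np.array([ray(T,z,.03)[:2] for z in Z]); L=np.array([(.1,.142),(.1,-.072),(-.1,-.072),(-.1,.142)])
def kab(L,W):
    a=L-L.mean(0); b=W-W.mean(0); th=np.arctan2((a[:,0]*b[:,1]-a[:,1]*b[:,0]).sum(),(a*b).sum())
    R=np.array([[np.cos(th),-np.sin(th)],[np.sin(th),np.cos(th)]]); o=W.mean(0)-R@L.mean(0)
    print(np.degrees(th),o,(L@R.T+o-W)); return R,o
R,o=kab(L,W)
for l,z in [((.1,.142),.03),((.1,-.072),.03),((-.1,-.072),.03),((-.1,.142),.03),((0,0),.1),((0,.095),.108)]: print(proj(c,[*(R@l+o),z]))
```

```text
[0.5556 0.04   0.286 ] [[-0.4061  0.9138 -0.0016]
 [ 0.9138  0.4061 -0.0004]
 [ 0.0003 -0.0017 -1.    ]] 0.26545113780710494 [ -7.353   20.9852  87.3777  -0.0374  71.7275 -31.302 ]
22.74056057183157 [ 0.5815 -0.042 ] [[-0.0015  0.0041]
 [ 0.0011 -0.0033]
 [ 0.0014 -0.0047]
 [-0.0011  0.004 ]]
[404.6915 151.9079]
[390.9371 315.2009]
[241.9072 312.2158]
[233.7067 148.2048]
[316.0743 287.0075]
[317.3186 202.8268]
```

View pics/w1.png

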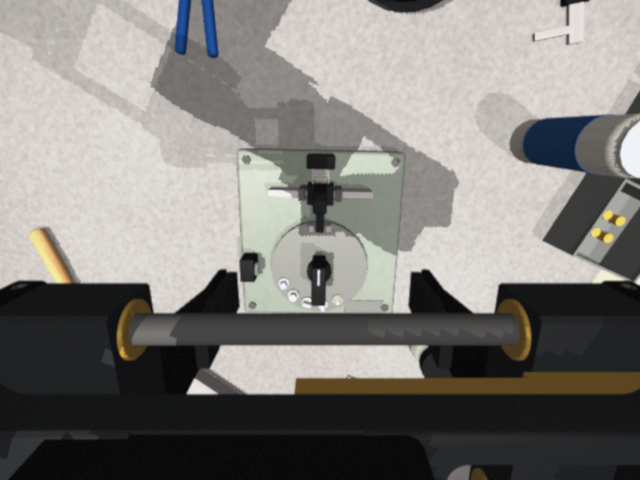

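View pics/top1.png

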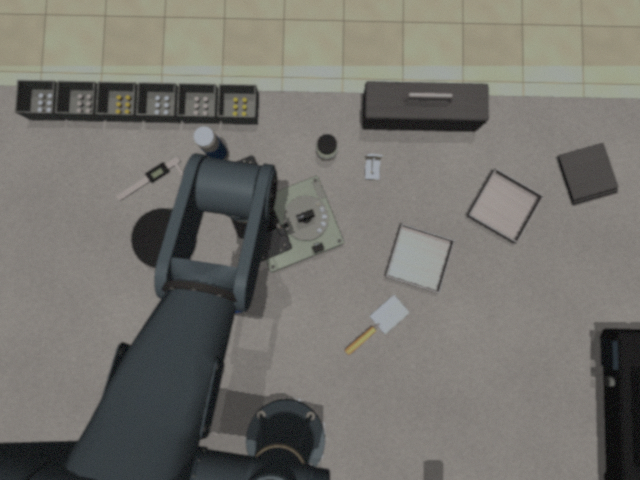

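Run:
```python
from h import *
d=np.load("w1.npz"); c=(d["K"],d["R"],d["t"]); im=cv2.imread("pics/w1.png")
th=np.radians(23.5)
def rect(z,cen,size,mm,name=None):
    # rectified: cols along turret x, rows along -turret y (approx)
    ex=np.array([np.cos(th),np.sin(th)]); ey=np.array([-ex[1],ex[0]]); n=int(size/mm)
    q=np.array([(0,0),(n,0),(n,n),(0,n)],np.float32)
    W=[np.array(cen)+ex*(u-n/2)*mm-ey*(v-n/2)*mm for u,v in q]
    P=np.float32([proj(c,[*w,z]) for w in W])
    return cv2.warpPerspective(im,cv2.getPerspectiveTransform(P,q),(n,n),flags=cv2.INTER_CUBIC),lambda u,v:np.array(cen)+ex*(u-n/2)*mm-ey*(v-n/2)*mm
A,f=rect(.03,(.568,-.008),.3,.0005); cv2.imwrite("pics/rA.png",A)
B,g=rect(.108,(.545,.045),.16,.0004); C,_=rect(.100,(.5815,-.042),.16,.0004)
cv2.imwrite("pics/rect.png",np.hstack([cv2.resize(A,(400,400)),B[:400,:400]]) )
cv2.imwrite("pics/rect3.png",np.hstack([cv2.resize(A,(400,400)),cv2.resize(B,(400,400))])); 
h=cv2.cvtColor(A,cv2.COLOR_BGR2HSV); print(h[100,300],h[60,300],A[300,140])
m=(A[:,:,1].astype(int)-A[:,:,2]>4)&(A[:,:,1].astype(int)-A[:,:,0]>4)
m=cv2.morphologyEx(m.astype(np.uint8),cv2.MORPH_OPEN,np.ones((5,5)))
L=[];R=[];Tp=[]
for v in range(120,400,4):
    w=np.where(m[v])[0]
    if len(w)>80: L.append((w[0],v)); R.append((w[-1],v))
for u in range(150,450,4):
    w=np.where(m[:,u])[0]
    if len(w): Tp.append((u,w[0]))
for n,P in zip("LRT",(L,R,Tp)):
    P=np.array(P,np.float32); print(n,len(P),cv2.fitLine(P,cv2.DIST_HUBER,0,.01,.01).ravel(),f(*np.median(P,0)))
cv2.imwrite("pics/m.png",np.hstack([cv2.resize(A,(400,400)),cv2.cvtColor(cv2.resize(m*255,(400,400)),cv2.COLOR_GRAY2BGR)]))
```

```text
[ 0  0 24] [ 15  11 137] [195 213 203]
L 70 [  0.0003  -1.     107.6969 233.1522] [ 0.4716 -0.027 ]
R 70 [  0.0119  -0.9999 498.3    265.6   ] [0.6504 0.0507]
T 72 [  0.9999  -0.0105 332.0825  93.6244] [0.5231 0.0853]
```

View pics/rect3.png

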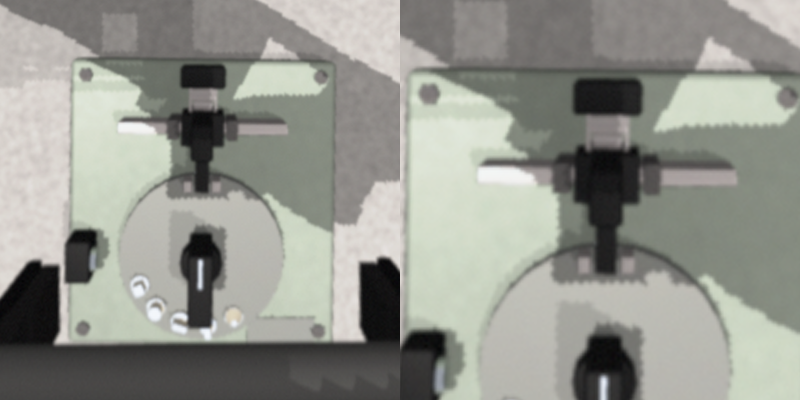

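Call:
play_rows --plan '[[[-0.09, 0.04, -0.7, 0, 0, 0, 1], [-0.09, 0.04, -0.7, 0, 0, 0, 1], [0, 0, -0.7, 0, 0, 0, 1], [0, 0, -0.6, 0, 0, 0, 1], [0, 0, 0, 0, 0, 0, 1], [0, 0, 0, 0, 0, 0, 1], [0, 0, 0, 0, 0, 0, 1]]]'

```text
time_s: 2.85
position: [0.5488, 0.0441, 0.1533]
tcp_rot: [[-0.406, 0.914, 0.003], [0.914, 0.406, -0.0], [-0.002, 0.003, -1.0]]
force: [0.5, 0.6, 0.2]
opening: 1.0
```

Run:
```python
from h import *
s=read_state(); print(s["position"],s["tcp_rot"][:,1],s["force"])
c,im=snap("wrist","w2.png"); np.savez("w2.npz",K=c[0],R=c[1],t=c[2])
o=np.array([.5846,-.0429]); th=np.radians(23.6); R=np.array([[np.cos(th),-np.sin(th)],[np.sin(th),np.cos(th)]])
for l in [(7,106,108),(-7,106,108),(7,84,108),(-7,84,108),(60,99,56),(-60,99,56),(60,91,56),(-60,91,56),(5,50,0),(-100,142,30),(100,142,30)]:
    l=np.array(l)/1e3; p=proj(c,[*(R@l[:2]+o),l[2]]); print(l,p); cv2.circle(im,tuple(int(round(x)) for x in p),2,(0,0,255),-1)
cv2.imwrite("pics/w2a.png",im)
```

```text
[0.5488 0.0441 0.1533] [0.9138 0.4062 0.0029] [0.4925 0.587  0.1888]
[0.007 0.106 0.108] [333.0057 240.9899]
[-0.007  0.106  0.108] [310.6089 240.874 ]
[0.007 0.084 0.108] [332.5346 273.5782]
[-0.007  0.084  0.108] [310.7593 273.4732]
[0.06  0.099 0.056] [399.4236 229.4408]
[-0.06   0.099  0.056] [244.3431 228.6189]
[0.06  0.091 0.056] [398.7307 239.2943]
[-0.06   0.091  0.056] [244.9396 238.4954]
[0.005 0.05  0.   ] [327.006  262.0062]
[-0.1    0.142  0.03 ] [198.7234 168.4999]
[0.1   0.142 0.03 ] [445.5042 169.9658]
```

View pics/w2a.png

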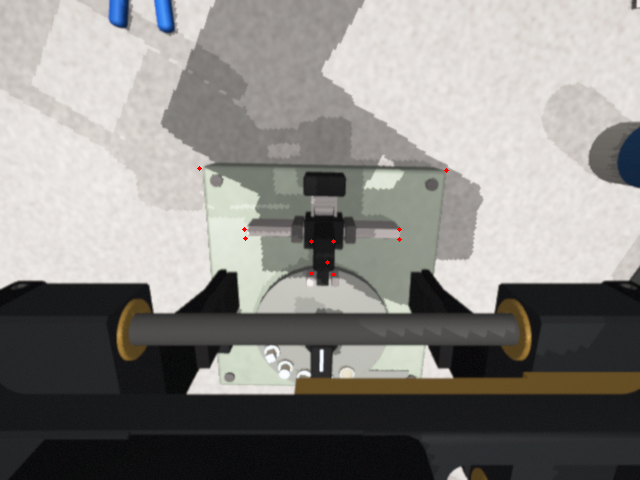

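Run:
```python
import cv2,numpy as np
im=cv2.imread("pics/w2.png")[160:310,240:410]
g=np.clip((im/255.)**.45*1.3*255,0,255).astype(np.uint8)
cv2.imwrite("pics/w2z.png",cv2.resize(g,(680,600),interpolation=2))
```

```text
(no output)
```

View pics/w2z.png

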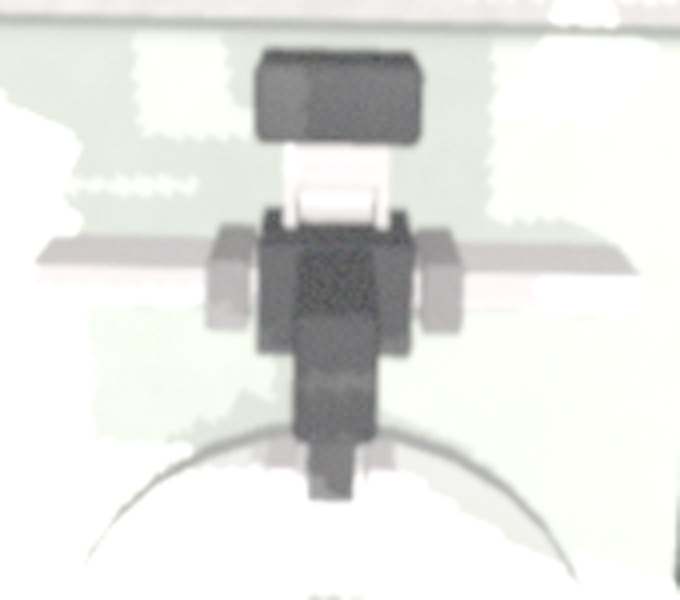

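Call:
play_rows --plan '[[[-0.03, 0.05, -0.4, 0, 0, 0, 1], [0, 0, -0.4, 0, 0, 0, 1], [0, 0, -0.4, 0, 0, 0, 1], [0, 0, -0.4, 0, 0, 0, 1], [0, 0, -0.08, 0, 0, 0, 1], [0, 0, 0, 0, 0, 0, 1], [0, 0, 0, 0, 0, 0, 1], [0, 0, 0, 0, 0, 0, 1]]]'

```text
time_s: 3.7
position: [0.547, 0.0472, 0.0689]
tcp_rot: [[-0.407, 0.913, 0.003], [0.913, 0.407, -0.0], [-0.001, 0.002, -1.0]]
force: [0.4, -0.3, 0.1]
opening: 1.0
```

Call:
play_rows --plan '[[[0, 0, 0, 0, 0, 0, -1], [0, 0, 0, 0, 0, 0, -1], [0, 0, 0, 0, 0, 0, -1], [0, 0, 0, 0, 0, 0, -1], [0, 0, 0, 0, 0, 0, -1], [0, 0, 0, 0, 0, 0, -1], [0, 0, 0, 0, 0, 0, -1], [0, 0, 0, 0, 0, 0, -1], [0, 0, 0, 0, 0, 0, -1], [0, 0, 0, 0, 0, 0, -1]]]'

```text
time_s: 4.7
position: [0.546, 0.0473, 0.0675]
tcp_rot: [[-0.407, 0.913, 0.0], [0.913, 0.407, 0.0], [-0.0, 0.0, -1.0]]
force: [0.5, -0.1, 1.2]
opening: 0.172
```

Call:
play_rows --plan '[[[0, 0, 0.06, 0, 0, 0, -1], [0, 0, 0.06, 0, 0, 0, -1], [0, 0, 0.06, 0, 0, 0, -1], [0, 0, 0.06, 0, 0, 0, -1], [0, 0, 0.2, 0, 0, 0, -1], [0, 0, 0.3, 0, 0, 0, -1], [0, 0, 0.4, 0, 0, 0, -1], [0, 0, 0.4, 0, 0, 0, -1], [0, 0, 0.3, 0, 0, 0, -1], [0, 0, 0.2, 0, 0, 0, -1], [0, 0, 0, 0, 0, 0, -1], [0, 0, 0, 0, 0, 0, -1]]]'

```text
time_s: 5.9
position: [0.5454, 0.0475, 0.1696]
tcp_rot: [[-0.407, 0.913, -0.001], [0.913, 0.407, 0.0], [0.0, -0.0, -1.0]]
force: [0.4, -0.7, -2.0]
opening: 0.164
```

Run:
```python
from h import *
s=read_state(); print(s["position"],s["force"],s["opening"])
c,im=snap("wrist","w3.png")
g=np.clip((im/255.)**.5*1.2*255,0,255).astype(np.uint8)
ct=cam("top"); t=cv2.imread("pics/top1.png")
r=t[215:300,375:465]
cv2.imwrite("pics/w3z.png",np.hstack([cv2.resize(g,(533,400)),cv2.resize(r,(267,252))[:, :] if 0 else cv2.copyMakeBorder(cv2.resize(r,(267,252)),0,148,0,0,0)]))
# tray contour in top image (inner floor, brightness)
h=cv2.cvtColor(t,cv2.COLOR_BGR2HSV); gray=cv2.cvtColor(t,cv2.COLOR_BGR2GRAY); gray[:, :380]=0; gray[:,460:]=0; gray[:215]=0; gray[300:]=0
_,b=cv2.threshold(gray[215:300,380:460],0,255,cv2.THRESH_OTSU); cs,_=cv2.findContours(b,0,1); k=max(cs,key=cv2.contourArea)
rr=cv2.minAreaRect(k); P=cv2.boxPoints(rr)+[380,215]; print(rr,P)
for z in (0.002,.03): print(z,[ray(ct,p,z)[:2] for p in P], ray(ct,P.mean(0),z))
```

```text
[0.5454 0.0475 0.1696] [ 0.3634 -0.68   -1.9671] 0.1638024163119721
((38.100921630859375, 43.33027648925781), (49.99853515625, 49.61540222167969), 16.699243545532227) [[387.0275 274.9083]
 [401.2844 227.3853]
 [449.1743 241.7523]
 [434.9174 289.2752]]
0.002 [array([ 0.4349, -0.2641]), array([ 0.5656, -0.3021]), array([ 0.5287, -0.4334]), array([ 0.3986, -0.3944])] [ 0.4817 -0.3485  0.002 ]
0.03 [array([ 0.4351, -0.26  ]), array([ 0.5627, -0.2971]), array([ 0.5266, -0.4253]), array([ 0.3996, -0.3872])] [ 0.4807 -0.3424  0.03  ]
```

View pics/w3z.png

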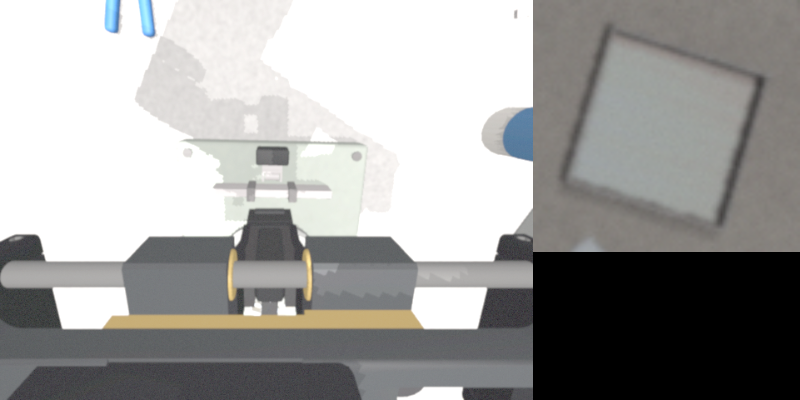

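Call:
play_rows --plan '[[[-0.1, -0.4, 0, 0, 0, -0.0185, -1], [-0.11, -0.72, 0, 0, 0, -0.0185, -1], [-0.11, -0.72, 0, 0, 0, -0.0185, -1], [-0.11, -0.72, 0, 0, 0, -0.0185, -1], [-0.11, -0.72, 0, 0, 0, -0.0185, -1], [-0.11, -0.72, 0, 0, 0, -0.0185, -1], [-0.11, -0.72, 0, 0, 0, -0.0185, -1], [-0.11, -0.72, 0, 0, 0, -0.0185, -1], [-0.11, -0.72, 0, 0, 0, -0.0185, -1], [-0.1, -0.72, 0, 0, 0, -0.0185, -1], [-0.1, -0.72, 0, 0, 0, -0.0185, -1], [-0.1, -0.32, 0, 0, 0, -0.0185, -1]]]'

```text
time_s: 7.15
position: [0.4813, -0.352, 0.1684]
tcp_rot: [[0.279, 0.96, -0.0], [0.96, -0.279, -0.001], [-0.001, -0.0, -1.0]]
force: [0.5, 0.9, -1.5]
opening: 0.156
```

Call:
play_rows --plan '[[[0, 0, 0, 0, 0, 0, -1], [0, 0, -0.2, 0, 0, 0, -1], [0, 0, -0.5, 0, 0, 0, -1], [0, 0, -0.5, 0, 0, 0, -1], [0, 0, -0.5, 0, 0, 0, -1], [0, 0, -0.3, 0, 0, 0, -1], [0, 0, -0.2, 0, 0, 0, -1], [0, 0, 0, 0, 0, 0, -1], [0, 0, 0, 0, 0, 0, -1], [0, 0, 0, 0, 0, 0, -1]]]'

```text
time_s: 8.15
position: [0.4826, -0.3489, 0.0604]
tcp_rot: [[0.274, 0.962, 0.001], [0.962, -0.274, -0.001], [-0.001, 0.002, -1.0]]
force: [0.3, -0.7, -0.9]
opening: 0.16
```

Lower gently until contact.

Call:
play_rows --plan '[[[0, 0, -0.15, 0, 0, 0, -1], [0, 0, -0.12, 0, 0, 0, -1], [0, 0, -0.1, 0, 0, 0, -1], [0, 0, 0, 0, 0, 0, -1], [0, 0, 0, 0, 0, 0, -1]]]'

```text
time_s: 8.65
position: [0.4818, -0.3486, 0.0408]
tcp_rot: [[0.275, 0.962, -0.0], [0.962, -0.275, 0.0], [0.0, -0.0, -1.0]]
force: [0.8, -0.5, -0.7]
opening: 0.158
```

Call:
play_rows --plan '[[[0, 0, -0.03, 0, 0, 0, -1], [0, 0, -0.03, 0, 0, 0, -1], [0, 0, 0, 0, 0, 0, -1], [0, 0, 0, 0, 0, 0, -1]]]'

```text
time_s: 9.05
position: [0.4822, -0.3489, 0.0396]
tcp_rot: [[0.274, 0.962, 0.001], [0.962, -0.274, -0.001], [-0.001, 0.001, -1.0]]
force: [-1.8, 1.4, 6.6]
opening: 0.162
```

Call:
play_rows --plan '[[[0, 0, 0.01, 0, 0, 0, -0.4], [0, 0, 0, 0, 0, 0, -0.2], [0, 0, 0, 0, 0, 0, 0], [0, 0, 0, 0, 0, 0, 0], [0, 0, 0, 0, 0, 0, 0], [0, 0, 0.1, 0, 0, 0, 0], [0, 0, 0.3, 0, 0, 0, 0], [0, 0, 0.6, 0, 0, 0, 0], [0, 0, 0.8, 0, 0, 0, 0.5], [0, 0, 0.8, 0, 0, 0, 1], [0, 0, 0.4, 0, 0, 0, 1], [0, 0, 0, 0, 0, 0, 1]]]'

```text
time_s: 10.25
position: [0.4839, -0.3506, 0.1937]
tcp_rot: [[0.274, 0.962, 0.007], [0.962, -0.274, -0.007], [-0.005, 0.008, -1.0]]
force: [0.2, 0.1, 0.2]
opening: 0.779
```

Run:
```python
from h import *
s=read_state(); print(s["time_s"],s["position"],s["opening"])
c,im=snap("wrist","w4.png"); ct,t=snap("top","top4.png")
cv2.imwrite("pics/w4z.png",np.hstack([cv2.resize(im,(480,360)),cv2.resize(t[190:310,370:470],(300,360))]))
```

```text
10.25 [ 0.4839 -0.3506  0.1937] 0.779413675165771
```

View pics/w4z.png

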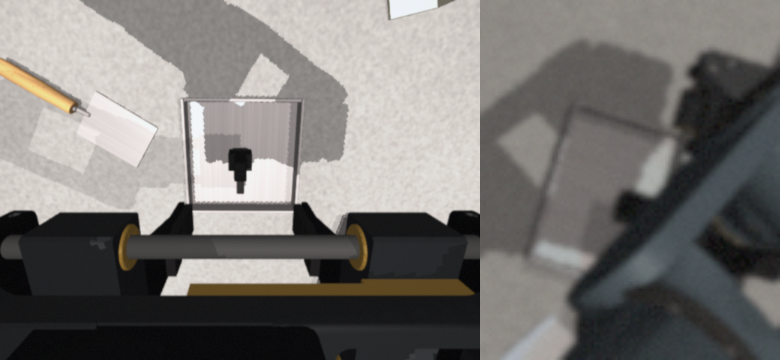

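Call:
play_rows --plan '[[[0.1, 0.3, 0, 0, 0, 0.02, 1], [0.2, 0.6, 0, 0, 0, 0.0201, 1], [0.2, 0.6, 0, 0, 0, 0.02, 1], [0.2, 0.6, 0, 0, 0, 0.02, 1], [0.2, 0.6, 0, 0, 0, 0.02, 1], [0.2, 0.6, 0, 0, 0, 0.02, 1], [0.2, 0.6, 0, 0, 0, 0.02, 1], [0.2, 0.6, 0, 0, 0, 0.02, 1], [0.2, 0.6, 0, 0, 0, 0.02, 1], [0.2, 0.6, 0, 0, 0, 0.02, 1], [0.2, 0.6, 0, 0, 0, 0.02, 1], [0, 0, 0, 0, 0, 0, 1]]]'

```text
time_s: 11.55
position: [0.5863, -0.0299, 0.1867]
tcp_rot: [[-0.406, 0.914, -0.003], [0.914, 0.406, 0.002], [0.003, -0.002, -1.0]]
force: [-0.6, -1.1, 0.5]
opening: 1.002
```

Call:
play_rows --plan '[[[0, 0, -0.2, 0, 0, 0, 1], [0, 0, -0.2, 0, 0, 0, 1], [0, 0, 0, 0, 0, 0, 1], [0, 0, 0, 0, 0, 0, 1], [0, 0, 0, 0, 0, 0, 1]]]'

```text
time_s: 12.05
position: [0.587, -0.0345, 0.1685]
tcp_rot: [[-0.4, 0.916, 0.0], [0.916, 0.4, -0.0], [-0.0, 0.0, -1.0]]
force: [0.5, 1.1, -0.2]
opening: 0.997
```

Run:
```python
from h import *
s=read_state(); print(s["time_s"],s["position"],s["tcp_rot"][:,1])
c,im=snap("wrist","w5.png"); ct,t=snap("top","top5.png")
o=np.array([.5846,-.040]); th=np.radians(23.8); R=np.array([[np.cos(th),-np.sin(th)],[np.sin(th),np.cos(th)]])
z=[proj(c,[*(R@l+o),.1]) for l in np.array([(-8,23),(8,23),(8,-23),(-8,-23)])/1e3]; print("knob top pred",np.array(z))
print("fingers TCP",proj(c,s["position"]), "disc top edge",[proj(c,[*(R@l+o),.044]) for l in np.array([(-60,0),(60,0),(0,60)])/1e3])
g=im.max(2)
for r in range(225,311,6):
    w=np.where(g[r,270:380]<75)[0]+270; print(r,(w.min(),w.max(),len(w)) if len(w) else None)
```

```text
12.05 [ 0.587  -0.0345  0.1685] [0.9163 0.4005 0.    ]
knob top pred [[306.852  221.0758]
 [330.2598 220.9976]
 [330.1483 282.8666]
 [307.9452 282.9335]]
fingers TCP [325.461  290.3538] disc top edge [array([249.6637, 231.0192]), array([389.8207, 230.5583]), array([319.2145, 159.3912])]
225 (np.int64(303), np.int64(333), 28)
231 (np.int64(301), np.int64(335), 30)
237 (np.int64(300), np.int64(335), 31)
243 (np.int64(301), np.int64(334), 29)
249 (np.int64(305), np.int64(329), 20)
255 (np.int64(306), np.int64(328), 23)
261 (np.int64(306), np.int64(327), 22)
267 (np.int64(306), np.int64(327), 22)
273 (np.int64(307), np.int64(326), 20)
279 (np.int64(307), np.int64(327), 21)
285 None
291 None
297 None
303 None
309 None
```

Call:
play_rows --plan '[[[-0.07, -0.12, -0.4, 0, 0, 0, 1], [0, 0, -0.5, 0, 0, 0, 1], [0, 0, -0.5, 0, 0, 0, 1], [0, 0, -0.4, 0, 0, 0, 1], [0, 0, -0.25, 0, 0, 0, 1], [0, 0, 0, 0, 0, 0, 1], [0, 0, 0, 0, 0, 0, 1], [0, 0, 0, 0, 0, 0, 1], [0, 0, 0, 0, 0, 0, 1]]]'

```text
time_s: 13.05
position: [0.5843, -0.0399, 0.0672]
tcp_rot: [[-0.402, 0.916, 0.002], [0.916, 0.402, -0.001], [-0.001, 0.002, -1.0]]
force: [-0.2, 0.2, 0.3]
opening: 1.002
```

Call:
play_rows --plan '[[[0, 0, -0.03, 0, 0, 0, -1], [0, 0, 0, 0, 0, 0, -1], [0, 0, 0, 0, 0, 0, -1], [0, 0, 0, 0, 0, 0, -1], [0, 0, 0, 0, 0, 0, -1], [0, 0, 0, 0, 0, 0, -1], [0, 0, 0, 0, 0, 0, -1], [0, 0, 0, 0, 0, 0, -1], [0, 0, 0, 0, 0, 0, -1]]]'

```text
time_s: 13.95
position: [0.5834, -0.0397, 0.0645]
tcp_rot: [[-0.402, 0.916, -0.0], [0.916, 0.402, 0.0], [0.0, -0.0, -1.0]]
force: [-0.5, -0.2, -0.9]
opening: 0.268
```

Run:
```python
from h import *
s=read_state(); print(s["position"],np.degrees(np.arctan2(s["tcp_rot"][1,1],s["tcp_rot"][0,1])),s["force"],s["moment"],s["opening"],s["joint_positions"])
```

```text
[ 0.5834 -0.0397  0.0645] 23.686665895886723 [-0.4653 -0.1843 -0.8747] [ 0.0574 -0.0989 -0.0134] 0.2681482618017539 [-14.8336  39.7215  94.9391  -0.0005  45.341  -38.5199]
```

Call:
play_rows --plan '[[[0, 0, 0, 0, 0, 0, -1], [0, 0, 0, 0, 0, 0, -1], [0, 0, 0, 0, 0, 0, -1], [0, 0, 0, 0, 0, 0, -1]]]'

```text
time_s: 14.35
position: [0.584, -0.0395, 0.0645]
tcp_rot: [[-0.401, 0.916, 0.001], [0.916, 0.401, 0.0], [-0.0, 0.001, -1.0]]
force: [1.9, 2.7, -2.7]
opening: 0.179
```

Call:
play_rows --plan '[[[0, 0, 0, 0, 0, -0.01, -1], [0, 0, 0, 0, 0, -0.02, -1], [0, 0, 0, 0, 0, -0.025, -1], [0, 0, 0, 0, 0, -0.025, -1], [0, 0, 0, 0, 0, -0.025, -1], [0, 0, 0, 0, 0, -0.025, -1], [0, 0, 0, 0, 0, -0.025, -1], [0, 0, 0, 0, 0, -0.025, -1], [0, 0, 0, 0, 0, -0.025, -1], [0, 0, 0, 0, 0, -0.025, -1], [0, 0, 0, 0, 0, -0.02, -1], [0, 0, 0, 0, 0, 0, -1]]]'

```text
time_s: 15.55
position: [0.5863, -0.0395, 0.0646]
tcp_rot: [[0.364, 0.931, 0.006], [0.931, -0.364, -0.0], [0.002, 0.005, -1.0]]
force: [6.5, 4.2, -4.1]
opening: 0.184
```

Run:
```python
from h import *
s=read_state(); print(s["position"],np.degrees(np.arctan2(s["tcp_rot"][1,1],s["tcp_rot"][0,1])),s["force"],s["moment"],s["opening"],s["joint_positions"])
```

```text
[ 0.5863 -0.0395  0.0646] -21.35126684683153 [ 6.5246  4.1665 -4.1006] [ 0.6192 -0.9129  0.0483] 0.1837483139530686 [-14.7816  39.7693  94.7827   0.107   45.1298   6.4941]
```

Call:
play_rows --plan '[[[0.01, 0.005, 0, 0, 0, -0.02, -1], [0.01, 0.005, 0, 0, 0, -0.02, -1], [0, 0.005, 0, 0, 0, -0.02, -1], [0, 0, 0, 0, 0, -0.02, -1], [0, 0, 0, 0, 0, -0.02, -1], [0, 0, 0, 0, 0, -0.02, -1], [0, 0, 0, 0, 0, -0.02, -1], [0, 0, 0, 0, 0, -0.01, -1], [0, 0, 0, 0, 0, 0, -1], [0, 0, 0, 0, 0, 0, -1], [0, 0, 0, 0, 0, 0, -1], [0, 0, 0, 0, 0, 0, -1]]]'

```text
time_s: 16.75
position: [0.5874, -0.0402, 0.0646]
tcp_rot: [[0.746, 0.666, 0.006], [0.666, -0.746, -0.002], [0.003, 0.006, -1.0]]
force: [7.2, -1.2, -5.5]
opening: 0.182
```

Run:
```python
from h import *
s=read_state(); print(s["time_s"],s["position"],np.degrees(np.arctan2(s["tcp_rot"][1,1],s["tcp_rot"][0,1])),s["force"],s["moment"],s["opening"])
c,im=snap("wrist","w6.png"); ct,t=snap("top","top6.png")
cv2.imwrite("pics/w6z.png",np.hstack([cv2.resize(im[130:330,180:460],(500,357)),cv2.resize(t[215:300,375:460],(300,357))]))
```

```text
16.75 [ 0.5874 -0.0402  0.0646] -48.245232831024836 [ 7.1634 -1.2411 -5.5411] [-0.0373 -0.7594  0.1185] 0.18245033892302
```

View pics/w6z.png

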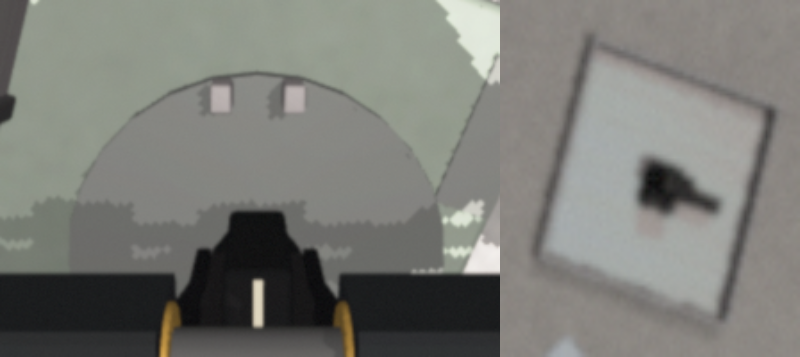

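Call:
play_rows --plan '[[[0, 0, 0, 0, 0, 0, -1], [0, 0, 0, 0, 0, 0, -1], [0, 0, 0, 0, 0, 0, -1], [0, 0, 0, 0, 0, 0, -1], [0, 0, 0, 0, 0, 0, -1], [0, 0, 0, 0, 0, 0, -1], [0, 0, 0, 0, 0, 0, -1], [0, 0, 0, 0, 0, 0, -1]]]'

```text
time_s: 17.65
position: [0.5874, -0.0402, 0.0646]
tcp_rot: [[0.746, 0.666, 0.006], [0.666, -0.746, -0.002], [0.003, 0.006, -1.0]]
force: [7.3, -1.2, -5.7]
opening: 0.181
```

Run:
```python
from h import *
s=read_state(); print(s["time_s"],s["position"],np.degrees(np.arctan2(s["tcp_rot"][1,1],s["tcp_rot"][0,1])),s["force"],s["moment"],s["opening"],s["qvel"])
c,im=snap("wrist","w7.png"); a=cv2.imread("pics/w6.png"); print(cv2.phaseCorrelate(np.float32(a[160:240,180:460].mean(2)),np.float32(im[160:240,180:460].mean(2))))
print(hand_in())
```

```text
17.65 [ 0.5874 -0.0402  0.0646] -48.246924821485294 [ 7.2633 -1.2004 -5.7437] [-0.0284 -0.8072  0.1304] 0.18144636896633756 [-0.0676 -0.0093  0.0029 -0.0073 -0.0631  0.0368]
((-0.011503604155734592, 0.017563192091387236), 0.9813830024666257)
the job is handed in; nothing more can be done
None
```

I pulled the lock straight up off the rail and stood it in the tray nearest the base. I then turned the knob about 72° clockwise to the third click and handed in at about 17.7 s, still gripping it. The hand-in gives no verdict.

- **Lock:** the last pictures show it upright, let go and near the middle of the tray.
- **Dial angle:** the tool turned from 23.7° to -48.2°, which is 71.9° against a target of 72.0°. The last wrist picture shows the dial's lugs square to the knob and fingers, so I saw no slip.
- **Holding:** the view didn't change over the last 0.9 s. The twist on the tool was about 0.13 N m and the fingers were closed on about 16 mm, matching the knob's thickness. I could not read the finger contact force directly.
- **Side load:** at the end the tool carried about 7 N sideways and 6 N vertically, because the grasp was 2 to 3 mm off the dial's axis. That is well within the limits.
- **Other bench items:** the pictures showed none of them disturbed, but I did not measure their positions.

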